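Lock the tube cradle into the bench mixer and jog it for four seconds

ROBOT

A 6-joint arm with a two-finger parallel gripper is mounted at the origin on the work surface. World frame = base frame: x ahead of the robot, y to its left, z up, the work surface at z = 0. Lengths are in m, angles in rad, forces in N, time in s.
With the tool pointing down it reaches from about 0.35 to 0.775 m from the base axis. Payload 5.5 kg.
Tool frame: the origin (TCP) lies at the very end of the fingers, on their centre line; the grasp point (between the pads) lies 19 mm behind it (grip_point_offset is the distance from the TCP to the grasp point, in m); z points along the fingers, y is the direction in which the jaws open and shut (so a half turn about z gives the same grasp; the last joint's range is limited). The gripper opens to 85 mm and grips with 20 to 120 N. Pads are 22 mm wide; open, the fingers measure 114 mm over their backs; the gripper's body (76 mm by 85 mm) begins 54 mm behind the grasp point. The pads swing forward as they close: fully open they stand 13 mm farther back than shut.
Start: joints at [1.152, 0.313, 0.046, 1.304, 0, 1.431], TCP at [0.158, 0.553, 0.193] pointing down, gripper open.
Joint ranges: [-2.76, 2.76], [-0.86, 1.69], [-1.03, 1.26], [-2.2, 2.34], [-1.47, 1.5], [-3.14, 3.14]. Speed limits (rad/s): [2.57, 2.57, 3.14, 3.14, 3.14, 3.14].

INTERFACE

Orientations are given as a unit quaternion [w, x, y, z].
In Python, from workcell import * gives the robot as it stands.
- The arm moves only by the shell command python3 -m crank 'ROWS' [OPENING] [FORCE]. ROWS is a JSON object of lists of equal length, an entry for each row: "travel": the shift along the tool's x, y, z in units of 40 mm (1.0 is 40 mm), a list of three; "turn": the turn about the tool's z in rad. In form: {"travel": [[x, y, z], ...], "turn": [turn, ...]}. A call has 1 to 5 rows; each row is the pose to reach, as a shift and turn from the pose commanded when the call began, along the tool's axes at that moment; what a row does not reach only later rows make up. A row lasts 1/12 s, in which the tool goes at most 41.7 mm and 7.16 degrees, less where a joint would pass 70% of its speed; a pose out of reach is approached as far as the arm can. A call with a gripper value outside its range is refused whole. OPENING is the finger opening in mm, from 0 to 85.4, set as the call begins (- or left out, the last holds). The fingers move at their own pace and stop on an object; FORCE is the grip in N (left out, the last holds). Time passes only in rows, so rows that repeat a pose let the fingers close. It gives the time, the measured TCP pose, the force and the opening at its end, in the units of the state.
- get_state(): the state, without advancing time (a new reading comes with each control period).
- read_camera(name): name is "scene" or "top" or "wrist"; returns a dict with "image" (420x560x3 uint8, red, green, blue), "K" (3x3 intrinsics, pixels), "R" (3x3) and "t" (3): a world point X has camera coordinates R X + t. Camera axes: x right, y down, z forward; pixel columns grow to the right and rows downward; lengths in m; the calibration is good to about 2 mm. The wrist camera is an equidistant fisheye: a pixel r from the principal point sees the ray r / f radians off the axis. A picture is of the moment at which its call begins. There is no depth.
- hand_in(): hands the job in, once; it reports no verdict.
The state is a dict: "clock": time; "joint_pos": joint angles; "qvel": joint speeds; "tau": joint torques, N m; "tcp_pos": TCP position; "orientation": TCP orientation; "wrist_force": force on the tool from outside, world axes, zero at the start; "ft_torque": the same for the moment, N m; "finger_gap": finger opening in m.
Only numpy, scipy, OpenCV 4.12 (cv2) and the standard library are available. Lean on these libraries where they do the work, as an engineer would, in place of code of your own. Each camera call takes 0.05 s, during which the arm holds its last target. There are 200 camera calls.

TASK

Push the tube cradle fully home into the bench mixer, then swing the locking arm right across its front until it stops. Then hold the round jog button fully down for four seconds (a second more or less does not matter) in one unbroken press and let it go. Do not press the jog button before the cradle is locked, leave the square call button alone, and leave the other things on the bench where they stand.

Things in the scene. Friction and masses are not known exactly. Their poses are not given: they have to be found in the camera images.
- mixer: fixed bench mixer, base 340 (x) x 240 (y) x 30 mm high; origin under the centre of the base, z up. Its x runs from its open front (x = -170 mm, robot side) to the grey drive housing at the back (x = 75 to 170 mm, 115 mm high). A tube cradle runs on two rails along x; at the front left (+y) corner of the cradle's track stands the pivot of a steel locking arm; a short steel catch post stands opposite, at x = -36, y = -82 mm, up to 94 mm high
- cradle (a joint): slide of the tube cradle in m: 0 = fully out towards the robot, 0.09 = fully home against the drive housing; moves along the mixer's +x, stays where it is left, about 3 N to push. The six capped tubes are part of the cradle: they start 53 mm behind its front plate, tops 110 mm above the table
- cradle_face (a point): middle of the flat front plate of the cradle (the face that looks along the mixer's -x, towards the robot; plate 90 mm wide, from 38 to 98 mm above the table); point is 68 mm above the table and moves with the cradle
- latch (a joint): angle of the locking arm in rad about its upright pivot, seen from above growing anticlockwise. At 0 it points from the pivot along the mixer's -x turned 0.35 rad outward (towards +y); at 0.35 straight along -x; at 1.92 it lies along the mixer's -y, straight across the front of the homed cradle, against its end stop = locked. Stiff hinge, stays where it is left, about 1.5 N at the grip to turn
- latch_pivot (a point): point on the pivot axis of the locking arm, at mid height of the arm (83 mm above the table); fixed to the mixer at x = -52, y = +85 mm
- latch_push (a point): point on the locking arm's centre line 135 mm from the pivot, in its black grip (grip 45 mm long, 20 mm wide, 26 mm high; whole arm 175 mm long, bar 16 mm wide, 22 mm high), 83 mm above the table; moves with the arm. Push it on its outer side (the +y side when open) and follow the arc
- jog_box: fixed grey jog box 160 (x) x 90 (y) x 50 mm high, origin under its centre; carries the round jog button at x = -35 mm and a white timer scale with a sliding index at x = +5 to +75 mm
- jog (a joint): travel of the jog button in m: 0 = up, 0.008 = fully down; a sprung momentary button, 1.8 N to start, 5.5 N fully down, then a hard stop; returns up when let go
- jog_top (a point): centre of the flat top of the jog button, the only round mushroom button (52 mm across), 76 mm above the table when up; pressed straight down; moves with the button
- pointer (a joint): travel in m of the small dark timer index (6 x 24 x 6 mm, 60 mm above the table) along the steel rod over the white scale on the jog box, along the box's +x: 0 = rest, at the first long mark (box x = 14 mm). It creeps at about 7 mm/s while the jog button is fully down (0.028 after 4 s, at the second long mark) and creeps back at about 5 mm/s once the button is up, so a second press soon after adds to the first
- call_top (a point): centre of the top of the square button (42 x 42 mm) of another box of the same grey make and size, with no scale: the call button, not to be pressed; 76 mm above the table
- call (a joint): travel of the square call button in m: 0 = up, 0.008 = fully down
- reagent_mid (a point): loose brown bottle with black cap, 60 mm across, 130 mm tall, standing upright; point half-way up
- cup_mid (a point): loose clear specimen jar with white lid, 62 mm across, 70 mm tall; point half-way up
- dishes_mid (a point): loose stack of two clear round dishes, 88 mm across, 32 mm tall; point half-way up
- slides_mid (a point): loose white slide box 90 x 60 x 32 mm; point at its centre
- beaker_mid (a point): loose white beaker, 72 mm across, 90 mm tall; point half-way up
- swabs_mid (a point): loose cardboard carton 120 x 70 x 50 mm; point at its centre

How it is judged:
On the way, in this order (a step that is already met when the one before it is completed fails the run):
1. the cradle is fully home, the arm not yet across (value of joint cradle above 0.085 m and value of joint latch below 1.2 rad), for 0.1 s.
2. the arm is swung right across the homed cradle (value of joint cradle above 0.085 m and value of joint latch above 1.84 rad), for 0.1 s.
3. the jog button is held down without a break for about three seconds or more (2.8 s), cradle home and locked (all of step 2 and value of joint jog above 0.0055 m), for 2.8 s.
4. the jog button is let go (value of joint jog below 0.002 m), for 0.1 s.
At the end, for the whole second after the job is handed in: The cradle is home (within 5 mm of its stop) and at rest, the locking arm is across it (within 0.08 rad of its stop), and the jog button is up again after one unbroken press of 2.8 to about 5.8 s (timer index never beyond 41 mm) (all of step 2 and value of joint jog below 0.002 m and velocity of joint cradle below 0.01 m/s); the robot touches nothing.
It fails at once if jog button held too long (timer index past the mark of about 5.8 s) (value of joint pointer above 0.041 m).
It fails at once if jog button pressed before the cradle is home and locked (value of joint jog above 0.003 m and (value of joint latch below 1.8 rad or value of joint cradle below 0.083 m)).
It fails at once if call button pressed (value of joint call above 0.003 m).
It fails at once if locking arm swung into the cradle while the cradle is not home (value of joint latch above 0.9 rad and value of joint cradle below 0.08 m).
It fails at once if a bystander shifted by more than 30 mm or tipped (distance of any of reagent_mid, cup_mid, dishes_mid, slides_mid, beaker_mid, swabs_mid from where it was at the start of the episode above 0.03 m or angle between any of reagent_mid, cup_mid, dishes_mid, slides_mid, beaker_mid, swabs_mid's own z axis and vertical above 0.5 rad).
It also fails if it takes over 64 s, if anything falls off the work surface, if the arm or the gripper's body presses on something with over 40 N, if the wrist force passes 120 N, or if a joint passes its speed limit or range.

## Working session

There is one attempt and no reset: what is moved stays moved. The work goes in short steps, Python scripts to look and compute and a shell command to move; the robot and the scene stay as the last step left them, time stands still between calls to the robot, and variables do not carry over. Pictures are saved under pics/ and viewed, about 8 in all and at most 12, crops included, and the job is handed in when it is done.

```bash
mkdir -p pics; python3 - <<'E'
from workcell import *
import cv2
s=get_state();print(s)
for n in("top","scene"):
    c=read_camera(n);cv2.imwrite(f"pics/{n}0.png",c["image"][:,:,::-1]);print(n,c["K"],c["R"],c["t"])
E
```

```text
{'clock': 0.0, 'joint_pos': array([1.15238741e+00, 3.14032920e-01, 4.49642601e-02, 1.30358090e+00,
       1.18487776e-05, 1.43119629e+00]), 'qvel': array([-1.86896564e-05,  4.47295108e-04, -4.25672106e-04,  3.14999712e-04,
        7.07829606e-04, -4.59032993e-04]), 'tau': array([ 5.09805795e-04, -4.80618775e+01,  2.98535872e+01,  1.94230280e-02,
       -4.21012219e-04, -2.71516569e-06]), 'tcp_pos': array([0.15801376, 0.55225945, 0.19218441]), 'orientation': array([-2.60883785e-04,  1.38953301e-01,  9.90298501e-01, -8.89150860e-04]), 'wrist_force': array([-0.49628467, -0.50358791, -0.44536019]), 'ft_torque': array([0.04050049, 0.00692732, 0.00585293]), 'finger_gap': 0.08535696079071572}
top [[436.19896954   0.         280.36658852]
 [  0.         436.19896954 209.12437706]
 [  0.           0.           1.        ]] [[ 0.0208679  -0.99969795  0.01298253]
 [-0.98661885 -0.02269164 -0.16145694]
 [ 0.16170276 -0.00943954 -0.98679436]] [-0.0206998   0.53387922  1.29491364]
scene [[519.97433174   0.         281.93005466]
 [  0.         519.97433174 205.835703  ]
 [  0.           0.           1.        ]] [[-0.85849878  0.51279732  0.00433034]
 [ 0.32705874  0.55400977 -0.76557544]
 [-0.39498408 -0.65582931 -0.64333156]] [ 0.43895232 -0.11962307  1.69531348]
```

View pics/top0.png

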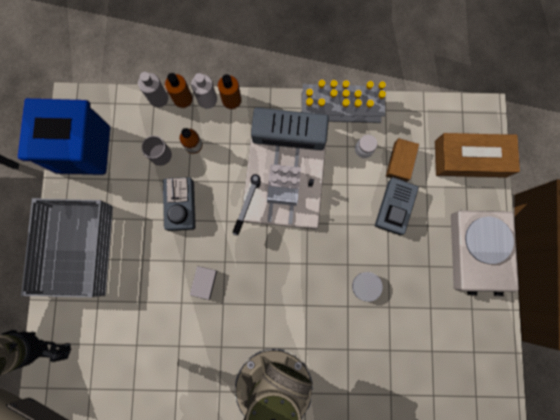

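View pics/scene0.png

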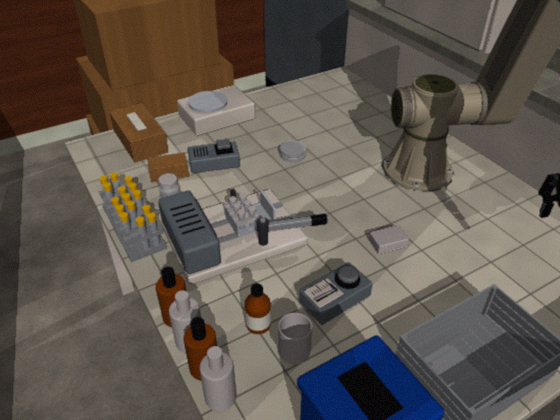

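The top view shows the mixer around (287,170), the arm from its pivot (255,181) to its grip (240,220), the jog box at (179,203) with its round button at (177,213), and the call box at (397,207). The scene view agrees. I'll enlarge the top view to measure.

```bash
cat > h.py <<'E'
from workcell import *
import cv2,numpy as np
def ray(c,uv):
    K,R,t=map(np.array,(c["K"],c["R"],c["t"]))
    d=R.T@np.linalg.inv(K)@np.array([uv[0],uv[1],1.]); return -R.T@t,d
def onz(c,uv,z):
    o,d=ray(c,uv); return o+d*(z-o[2])/d[2]
def proj(c,X):
    p=np.array(c["R"])@np.array(X)+np.array(c["t"]);p=np.array(c["K"])@p;return p[:2]/p[2]
def crop(c,x,y,w,h,f,name):
    cv2.imwrite(name,cv2.resize(c["image"][y:y+h,x:x+w,::-1],None,fx=f,fy=f,interpolation=cv2.INTER_CUBIC))
E
python3 - <<'E'
from h import *
c=read_camera("top");crop(c,150,95,190,145,4,"pics/topc.png")
E
```

```text
(no output)
```

View pics/topc.png

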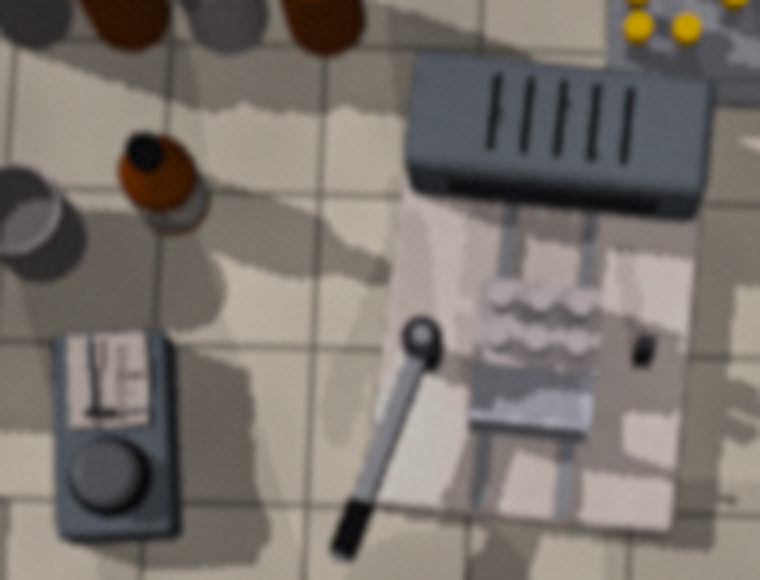

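The crop shows the pivot at (422,335), the catch post at (644,345), the base's front corners at (378,505) and (672,531), the grip end at (345,553), and the jog button at (105,472).

```bash
cat > m.py <<'E'
from h import *
c=read_camera("top")
P=lambda U,V:((U+.5)/4-.5+150,(V+.5)/4-.5+95)
pts={"pivot":((422,335),.098,(-.052,.085)),"post":((645,343),.094,(-.036,-.082)),"fl":((378,505),.03,(-.17,.12)),"fr":((672,531),.03,(-.17,-.12)),
"facetopL":((471,425),.098,None),"facetopR":((586,436),.098,None),"grip_end":((345,553),.094,None),"jog":((105,472),.076,None),"jbBL":((58,333),.05,None),"jbBR":((165,333),.05,None),"jbFR":((176,532),.05,None),"jbFL":((62,535),.05,None),"pointer":((104,412),.06,None)}
W={k:onz(c,P(*p),z) for k,(p,z,_) in pts.items()}
for k in W:print(k,W[k].round(4))
A=[k for k in pts if pts[k][2]]
M=np.array([pts[k][2] for k in A]);w=np.array([W[k][:2] for k in A])
mc,wc=M.mean(0),w.mean(0);a,b=(M-mc).T@(w-wc)[:,0],(M-mc).T@(w-wc)[:,1]
H=(M-mc).T@(w-wc);th=np.arctan2(H[0,1]-H[1,0],H[0,0]+H[1,1])
R=np.array([[np.cos(th),-np.sin(th)],[np.sin(th),np.cos(th)]]);o=wc-R@mc
print("mixer",o,th,"res mm",((M@R.T+o-w)*1e3).round(1).tolist())
for k in("facetopL","facetopR","grip_end"):print(k,"in mixer",((W[k][:2]-o)@R).round(4))
E
python3 m.py
```

```text
pivot [0.6162 0.0685 0.098 ]
post [ 0.615  -0.0978  0.094 ]
fl [0.4972 0.1018 0.03  ]
fr [ 0.4821 -0.1251  0.03  ]
facetopL [0.549  0.0304 0.098 ]
facetopR [ 0.5428 -0.0546  0.098 ]
grip_end [0.4527 0.12   0.094 ]
jog [0.5112 0.3024 0.076 ]
jbBL [0.6224 0.3509 0.05  ]
jbBR [0.6243 0.2688 0.05  ]
jbFR [0.4704 0.2522 0.05  ]
jbFL [0.4662 0.3379 0.05  ]
pointer [0.5595 0.3096 0.06  ]
mixer [ 0.6593164  -0.02101551] -0.06665517806514715 res mm [[-3.1, -1.3], [2.9, -2.7], [0.5, 8.2], [-0.4, -4.3]]
facetopL in mixer [-0.1134  0.0439]
facetopR in mixer [-0.114  -0.0413]
grip_end in mixer [-0.2156  0.1269]
```

```bash
cat > go.py <<'E'
# usage: go.py yaw x y z ... mixer-frame targets if 'm'; prints tool-unit shifts from current pose and turn
import sys
from h import *
from scipy.spatial.transform import Rotation as Rt
O=np.array([.6593,-.0210]);TH=-.07
s=get_state();R=Rt.from_quat(s["orientation"],scalar_first=True).as_matrix();p=s["tcp_pos"]
c,sn=np.cos(TH),np.sin(TH);RM=np.array([[c,-sn],[sn,c]])
mode=sys.argv[1];yaw=float(sys.argv[2])  # desired world angle of tool y
print("t",round(s["clock"],2),"tcp",p.round(4),"mixer",((p[:2]-O)@RM).round(4),"F",s["wrist_force"].round(1))
turn=-(yaw-np.arctan2(R[1,1],R[0,1]));print("turn",round((turn+np.pi)%(2*np.pi)-np.pi,3))
for a in sys.argv[3:]:
    x=np.array(list(map(float,a.split(","))))
    if mode=="m":x[:2]=O+RM@x[:2]
    print(x.round(4),"->",(R.T@(x-p)/.04).round(2).tolist())
E
python3 go.py m 1.50 -.155,0,.19 -.155,0,.055
```

```text
t 0.2 tcp [0.1581 0.5525 0.1925] mixer [-0.5401  0.537 ] F [-0.6 -0.   0.3]
turn -0.208
[ 0.5047 -0.0102  0.19  ] -> [-12.2, -11.14, 0.07]
[ 0.5047 -0.0102  0.055 ] -> [-12.2, -11.14, 3.45]
```

```bash
python3 -m crank '{"travel":[[-0.7,-0.6,0],[-1.4,-1.25,0],[-2.1,-1.9,0],[-2.8,-2.55,0],[-3.5,-3.2,0]],"turn":[-0.05,-0.1,-0.15,-0.2,-0.208]}' 0 30
python3 go.py m 1.50 -.155,0,.19 -.155,0,.055
```

```text
clock: 0.62
tcp_pos: [0.2579, 0.3897, 0.1929]
orientation: [-0.0, 0.034, 0.999, -0.0]
wrist_force: [1.0, 0.4, 0.4]
finger_gap: 0.0255
t 0.62 tcp [0.2579 0.3897 0.1929] mixer [-0.4291  0.3816] F [1.  0.4 0.4]
turn 0.003
[ 0.5047 -0.0102  0.19  ] -> [-6.83, -9.56, 0.07]
[ 0.5047 -0.0102  0.055 ] -> [-6.83, -9.56, 3.45]
```

```bash
python3 -m crank '{"travel":[[-0.58,-0.81,0],[-1.16,-1.62,0],[-1.74,-2.43,0],[-2.32,-3.24,0],[-2.9,-4.05,0]],"turn":[0,0,0,0,0]}'
python3 -m crank '{"travel":[[-0.58,-0.81,0],[-1.16,-1.62,0],[-1.74,-2.43,0],[-2.32,-3.24,0],[-2.9,-4.05,0]],"turn":[0,0,0,0,0]}'
python3 go.py m 1.50 -.155,0,.19 -.155,0,.055
```

```text
clock: 1.03
tcp_pos: [0.3623, 0.2197, 0.1932]
orientation: [0.0, 0.035, 0.999, 0.0]
wrist_force: [1.8, 0.5, 0.1]
finger_gap: 0.0003
clock: 1.45
tcp_pos: [0.4667, 0.0497, 0.1932]
orientation: [0.0, 0.036, 0.999, 0.0]
wrist_force: [1.4, 1.3, 1.0]
finger_gap: -0.0
t 1.45 tcp [0.4667 0.0497 0.1932] mixer [-0.1971  0.057 ] F [1.4 1.3 1. ]
turn -0.0
[ 0.5047 -0.0102  0.19  ] -> [-1.05, -1.42, 0.08]
[ 0.5047 -0.0102  0.055 ] -> [-1.05, -1.43, 3.45]
```

```bash
python3 -m crank '{"travel":[[-0.5,-0.75,0],[-1.05,-1.43,0],[-1.05,-1.43,0.9],[-1.05,-1.43,1.8],[-1.05,-1.43,2.6]],"turn":[0,0,0,0,0]}'
python3 -m crank '{"travel":[[0,0,0.4],[0,0,0.8],[0,0,0.8]],"turn":[0,0,0]}'
python3 go.py m 1.50 -.125,0,.055 -.06,0,.055
python3 - <<'E'
from h import *
c=read_camera("scene");crop(c,170,150,180,140,4,"pics/s1.png")
E
```

```text
clock: 1.87
tcp_pos: [0.5043, -0.0094, 0.0875]
orientation: [0.0, 0.036, 0.999, 0.0]
wrist_force: [-0.3, -0.3, -1.0]
finger_gap: -0.0
clock: 2.12
tcp_pos: [0.501, -0.008, 0.0536]
orientation: [-0.003, 0.036, 0.999, 0.001]
wrist_force: [-0.4, 0.7, -0.3]
finger_gap: 0.0001
t 2.12 tcp [ 0.501  -0.008   0.0536] mixer [-0.1589  0.0019] F [-0.4  0.7 -0.3]
turn -0.0
[ 0.5346 -0.0123  0.055 ] -> [-0.85, -0.05, -0.04]
[ 0.5994 -0.0168  0.055 ] -> [-2.47, -0.05, -0.05]
```

View pics/s1.png

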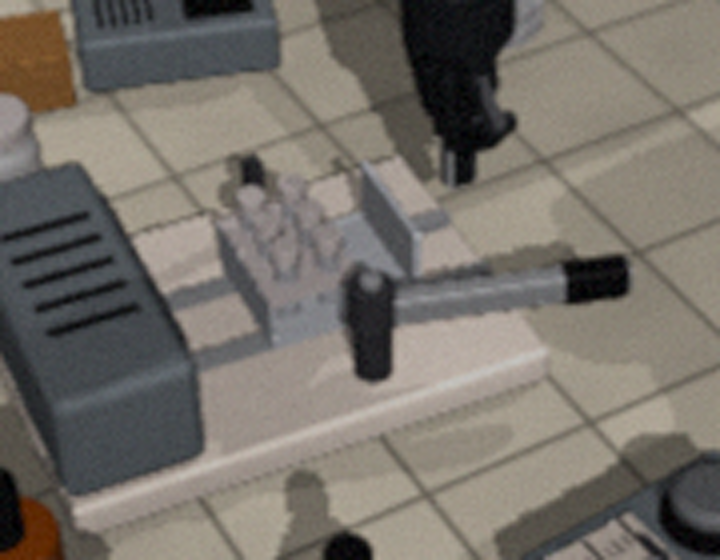

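The view shows the closed fingertips at (460,180), in front of the flat plate (390,220) and clear of the locking arm. Next I push, watching the force.

```bash
python3 -m crank '{"travel":[[-0.3,0,0],[-0.6,0,0],[-0.9,0,0],[-1.2,0,0],[-1.5,0,0]],"turn":[0,0,0,0,0]}'
python3 -m crank '{"travel":[[-0.25,0,0],[-0.5,0,0],[-0.75,0,0],[-1.0,0,0],[-1.0,0,0]],"turn":[0,0,0,0,0]}'
python3 go.py m 1.50 -.06,0,.055 -.04,0,.055
```

```text
clock: 2.58
tcp_pos: [0.564, -0.0128, 0.0588]
orientation: [-0.0, 0.035, 0.999, -0.0]
wrist_force: [-3.4, -0.3, 2.2]
finger_gap: -0.0002
clock: 3.0
tcp_pos: [0.6062, -0.016, 0.0588]
orientation: [0.002, 0.035, 0.999, -0.0]
wrist_force: [0.6, 0.2, -0.0]
finger_gap: -0.0002
t 3.0 tcp [ 0.6062 -0.016   0.0588] mixer [-0.0533  0.0013] F [ 0.6  0.2 -0. ]
turn -0.0
[ 0.5994 -0.0168  0.055 ] -> [0.17, -0.03, 0.09]
[ 0.6194 -0.0182  0.055 ] -> [-0.33, -0.03, 0.1]
```

```bash
for i in 1; do python3 -m crank '{"travel":[[-0.15,0,0],[-0.3,0,0],[-0.3,0,0]],"turn":[0,0,0]}'; done
python3 -m crank '{"travel":[[-0.1,0,0],[-0.2,0,0],[-0.2,0,0]],"turn":[0,0,0]}'
python3 go.py m 1.50 -.04,0,.055
```

```text
clock: 3.25
tcp_pos: [0.609, -0.0159, 0.058]
orientation: [-0.006, 0.035, 0.999, -0.0]
wrist_force: [-19.6, -0.7, 16.4]
finger_gap: -0.0003
clock: 3.5
tcp_pos: [0.6089, -0.0159, 0.0578]
orientation: [-0.013, 0.035, 0.999, -0.0]
wrist_force: [-38.0, -1.5, 31.3]
finger_gap: -0.0002
t 3.5 tcp [ 0.6089 -0.0159  0.0578] mixer [-0.0506  0.0016] F [-38.   -1.5  31.3]
turn -0.0
[ 0.6194 -0.0182  0.055 ] -> [-0.27, -0.04, 0.06]
```

The cradle is at its stop: 38 N with no motion, and the face at mixer x ≈ -0.040, as it should be. I'll back off and go to the outer side of the locking arm.

```bash
python3 -m crank '{"travel":[[0.5,0,0],[1.0,0,0],[1.5,0,-0.8],[1.5,0,-1.7],[1.5,0,-2.6]],"turn":[0,0,0,0,0]}'
python3 go.py m 1.50 -.171,.166,.16 -.171,.166,.068
python3 - <<'E'
from h import *
c=read_camera("top");crop(c,150,95,190,145,4,"pics/t2.png")
E
```

```text
clock: 3.92
tcp_pos: [0.5616, -0.012, 0.1623]
orientation: [-0.001, 0.035, 0.999, 0.0]
wrist_force: [1.6, -0.1, 0.6]
finger_gap: -0.0001
t 3.92 tcp [ 0.5616 -0.012   0.1623] mixer [-0.0981  0.0022] F [ 1.6 -0.1  0.6]
turn 0.0
[0.5003 0.1566 0.16  ] -> [1.82, 4.09, 0.06]
[0.5003 0.1566 0.068 ] -> [1.82, 4.09, 2.36]
```

View pics/t2.png

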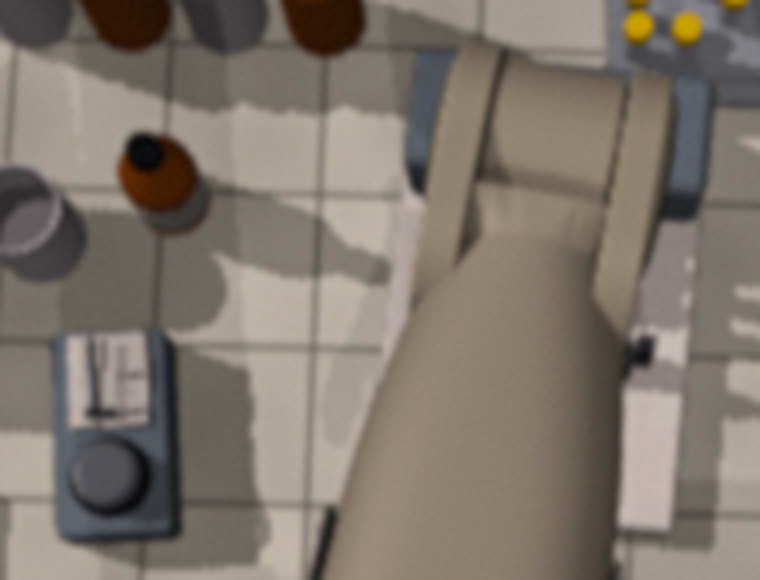

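The robot arm hides the mixer in this view. The locking arm's grip edge is still at (328,520), so it has not moved. Next is the outer side of the arm.

```bash
python3 -m crank '{"travel":[[0.4,0.9,0],[0.8,1.8,0],[1.2,2.7,0],[1.6,3.5,0],[1.82,4.09,0]],"turn":[0,0,0,0,0]}'
python3 -m crank '{"travel":[[0,0,0.8],[0,0,1.6],[0,0,2.3],[0,0,2.3]],"turn":[0,0,0,0]}'
cat > arc.py <<'E'
from h import *
import sys
from go import O,RM,R,p
A=np.linspace(.05,1.98,20)
for f in A:
    a=np.pi-.35+f;u=np.array([np.cos(a),np.sin(a)]);n=np.array([-u[1],u[0]])
    d=.010+.011*abs(n[0])+.0145*abs(n[1]); m=np.array([-.052,.085])+.135*u-d*n
    x=np.r_[O+RM@m,.068]; print(round(f,2),m.round(3),(R.T@(x-p)/.04).round(2).tolist())
E
python3 arc.py m 1.5; python3 -c "
from h import *
c=read_camera('scene');crop(c,170,150,180,140,4,'pics/s2.png')"
```

```text
clock: 4.38
tcp_pos: [0.5013, 0.1583, 0.1619]
orientation: [0.0, 0.035, 0.999, 0.001]
wrist_force: [-0.0, 0.2, 0.1]
finger_gap: 0.0002
clock: 4.72
tcp_pos: [0.4986, 0.1557, 0.0645]
orientation: [-0.004, 0.035, 0.999, -0.001]
wrist_force: [-1.5, -0.1, -0.6]
finger_gap: -0.0001
t 4.72 tcp [0.4986 0.1557 0.0645] mixer [-0.1726  0.1651] F [-1.5 -0.1 -0.6]
turn 0.001
0.05 [-0.173  0.151] [0.01, -0.36, -0.09]
0.15 [-0.179  0.137] [0.16, -0.69, -0.08]
0.25 [-0.184  0.123] [0.28, -1.04, -0.08]
0.35 [-0.187  0.109] [0.36, -1.4, -0.08]
0.46 [-0.189  0.096] [0.41, -1.72, -0.08]
0.56 [-0.19   0.083] [0.42, -2.05, -0.08]
0.66 [-0.189  0.07 ] [0.41, -2.38, -0.08]
0.76 [-0.187  0.056] [0.36, -2.72, -0.08]
0.86 [-0.183  0.043] [0.27, -3.05, -0.08]
0.96 [-0.179  0.03 ] [0.15, -3.37, -0.08]
1.07 [-0.172  0.018] [-0.01, -3.68, -0.08]
1.17 [-0.165  0.006] [-0.2, -3.99, -0.08]
1.27 [-0.156 -0.006] [-0.42, -4.27, -0.08]
1.37 [-0.146 -0.016] [-0.67, -4.53, -0.09]
1.47 [-0.134 -0.025] [-0.96, -4.76, -0.09]
1.57 [-0.122 -0.033] [-1.27, -4.96, -0.09]
1.68 [-0.108 -0.04 ] [-1.61, -5.13, -0.09]
1.78 [-0.094 -0.045] [-1.96, -5.26, -0.09]
1.88 [-0.079 -0.049] [-2.33, -5.35, -0.1]
1.98 [-0.066 -0.051] [-2.67, -5.4, -0.1]
```

View pics/s2.png

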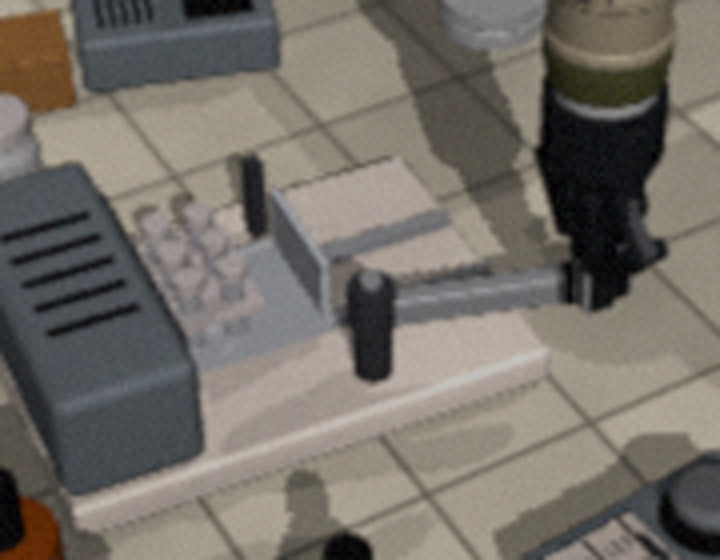

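The cradle is home against the housing, with its plate at (300,250) just behind the post. The fingers at (605,290) stand on the outer side of the grip, so I follow the arc.

```bash
python3 -m crank '{"travel":[[0.01,-0.36,0],[0.16,-0.69,0],[0.28,-1.04,0],[0.36,-1.4,0],[0.41,-1.72,0]],"turn":[0,0,0,0,0]}'
python3 -m crank '{"travel":[[0.01,-0.33,0],[0.0,-0.66,0],[-0.05,-1.0,0],[-0.14,-1.33,0],[-0.26,-1.65,0]],"turn":[0,0,0,0,0]}'
python3 arc.py m 1.5 | sed -n '1,2p;12,99p'
```

```text
clock: 5.18
tcp_pos: [0.4821, 0.0871, 0.0712]
orientation: [0.001, 0.036, 0.999, 0.0]
wrist_force: [-0.8, -0.2, -0.1]
finger_gap: -0.0001
clock: 5.6
tcp_pos: [0.4881, 0.0203, 0.0714]
orientation: [0.002, 0.036, 0.999, -0.0]
wrist_force: [0.9, 0.7, 0.6]
finger_gap: -0.0003
t 5.6 tcp [0.4881 0.0203 0.0714] mixer [-0.1737  0.0292] F [0.9 0.7 0.6]
turn -0.001
0.96 [-0.179  0.03 ] [0.12, 0.03, 0.08]
1.07 [-0.172  0.018] [-0.03, -0.29, 0.09]
1.17 [-0.165  0.006] [-0.23, -0.59, 0.09]
1.27 [-0.156 -0.006] [-0.45, -0.87, 0.09]
1.37 [-0.146 -0.016] [-0.71, -1.13, 0.09]
1.47 [-0.134 -0.025] [-0.99, -1.36, 0.09]
1.57 [-0.122 -0.033] [-1.3, -1.56, 0.09]
1.68 [-0.108 -0.04 ] [-1.64, -1.73, 0.09]
1.78 [-0.094 -0.045] [-1.99, -1.86, 0.09]
1.88 [-0.079 -0.049] [-2.36, -1.95, 0.09]
1.98 [-0.066 -0.051] [-2.7, -2.0, 0.09]
```

```bash
python3 -m crank '{"travel":[[-0.03,-0.29,0],[-0.23,-0.59,0],[-0.45,-0.87,0]],"turn":[0,0,0]}'
python3 arc.py m 1.5 | sed -n '1,2p;14,99p'; python3 -c "
from h import *
c=read_camera('scene');crop(c,170,150,180,140,4,'pics/s3.png')"
```

```text
clock: 5.85
tcp_pos: [0.5034, -0.0156, 0.0703]
orientation: [0.001, 0.036, 0.999, -0.0]
wrist_force: [-0.1, -0.3, -0.4]
finger_gap: -0.0002
t 5.85 tcp [ 0.5034 -0.0156  0.0703] mixer [-0.1559 -0.0055] F [-0.1 -0.3 -0.4]
turn -0.001
1.17 [-0.165  0.006] [0.22, 0.28, 0.06]
1.27 [-0.156 -0.006] [-0.0, -0.0, 0.06]
1.37 [-0.146 -0.016] [-0.26, -0.26, 0.06]
1.47 [-0.134 -0.025] [-0.54, -0.49, 0.06]
1.57 [-0.122 -0.033] [-0.86, -0.69, 0.06]
1.68 [-0.108 -0.04 ] [-1.19, -0.86, 0.06]
1.78 [-0.094 -0.045] [-1.55, -0.99, 0.06]
1.88 [-0.079 -0.049] [-1.92, -1.08, 0.06]
1.98 [-0.066 -0.051] [-2.25, -1.14, 0.06]
```

View pics/s3.png

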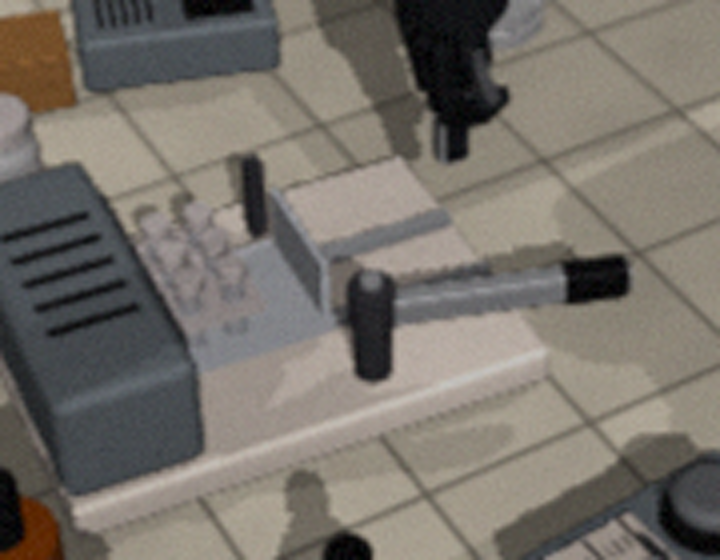

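The locking arm has not moved: the fingers at (450,150) are now on the other side, and the grip is still at (597,278). I'll triangulate to see why.

```bash
python3 - <<'E'
from h import *
T=read_camera("top");S=read_camera("scene")
t=lambda U,V:((U+.5)/4-.5+150,(V+.5)/4-.5+95)
s=lambda U,V:((U+.5)/4-.5+170,(V+.5)/4-.5+150)
def tri(a,b):
    o1,d1=ray(T,a);o2,d2=ray(S,b);x=np.linalg.lstsq(np.c_[d1,-d2],o2-o1,rcond=None)[0]
    A,B=o1+d1*x[0],o2+d2*x[1];return ((A+B)/2).round(4),round(np.linalg.norm(A-B)*1e3,1)
print("gripend",tri(t(345,553),s(626,262)))
print("gripstart",tri(t(360,505),s(568,268)))
print("pivot",tri(t(422,333),s(372,280)));print("post",tri(t(645,343),s(250,158)))
print("jog",tri(t(105,472),s(700,487)))
for q in((.452,.120,.094),(.482,.087,.083),(.4986,.1557,.0645),(.488,.02,.0714),(.5034,-.0156,.0703)):
  print(q,"scene-crop",((proj(S,q)-[170,150]+.5)*4-.5).round(0))
crop(T,150,95,190,145,4,"pics/t3.png")
E
```

```text
gripend (array([0.4509, 0.1216, 0.0926]), np.float64(4.9))
gripstart (array([0.4876, 0.1106, 0.0951]), np.float64(1.3))
pivot (array([0.6132, 0.0691, 0.1099]), np.float64(4.0))
post (array([ 0.6149, -0.0979,  0.0965]), np.float64(1.2))
jog (array([0.5133, 0.3009, 0.0752]), np.float64(5.2))
(0.452, 0.12, 0.094) scene-crop [620. 259.]
(0.482, 0.087, 0.083) scene-crop [554. 259.]
(0.4986, 0.1557, 0.0645) scene-crop [589. 348.]
(0.488, 0.02, 0.0714) scene-crop [493. 220.]
(0.5034, -0.0156, 0.0703) scene-crop [448. 200.]
```

View pics/t3.png

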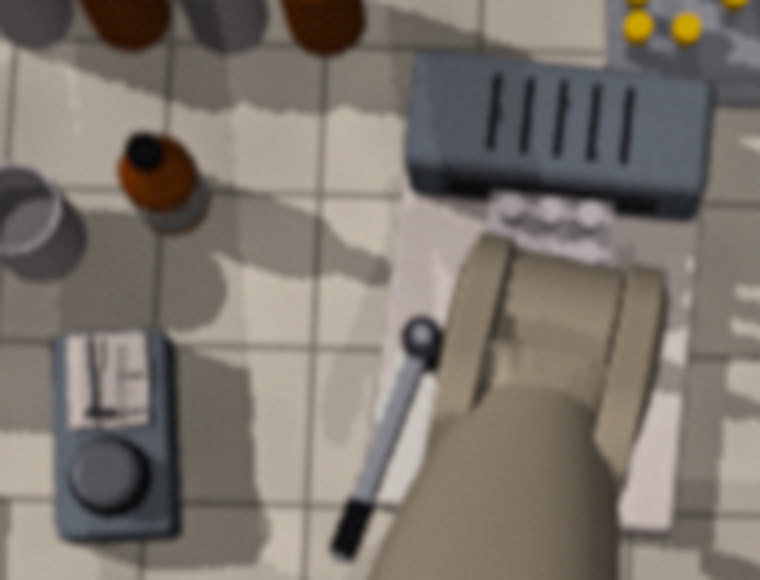

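The geometry of the locking arm holds: grip top at 0.095, pivot and post as expected. The fingertip shows about 10 px higher in the scene view than the reported TCP projects, so the real tip is higher than reported and passed over the grip. I'll measure that offset.

```bash
python3 - <<'E'
from h import *
S=read_camera("scene");st=get_state();p=st["tcp_pos"]
for (q,obs) in(((.501,-.008,.0536),(460,183)),((.4986,.1557,.0645),(600,308)),(p,(450,160))):
  print("tcp",np.round(q,3),"obs",obs,[(dz,((proj(S,np.array(q)+[0,0,dz])-[170,150]+.5)*4-.5).round(0).tolist()) for dz in(0,.015,.025,.035)])
E
python3 -m crank '{"travel":[[0.5,0,-0.6],[1.0,0,-1.3],[1.0,0.6,-1.3],[1.0,1.5,-1.3],[1.0,2.4,-1.3]],"turn":[0,0,0,0,0]}'
python3 go.py m 1.5 -.171,.168,.12 -.171,.168,.035
```

```text
tcp [ 0.501 -0.008  0.054] obs (460, 183) [(0, [456.0, 223.0]), (0.015, [456.0, 207.0]), (0.025, [456.0, 196.0]), (0.035, [457.0, 185.0])]
tcp [0.499 0.156 0.064] obs (600, 308) [(0, [589.0, 348.0]), (0.015, [590.0, 331.0]), (0.025, [591.0, 320.0]), (0.035, [592.0, 308.0])]
tcp [ 0.503 -0.015  0.069] obs (450, 160) [(0, [449.0, 202.0]), (0.015, [449.0, 185.0]), (0.025, [449.0, 174.0]), (0.035, [449.0, 163.0])]
clock: 6.47
tcp_pos: [0.4696, 0.0853, 0.1219]
orientation: [0.001, 0.036, 0.999, 0.0]
wrist_force: [1.1, 0.7, -1.0]
finger_gap: -0.0002
t 6.47 tcp [0.4696 0.0853 0.1219] mixer [-0.1967  0.0928] F [ 1.1  0.7 -1. ]
turn -0.002
[0.5005 0.1585 0.12  ] -> [-0.64, 1.88, 0.05]
[0.5005 0.1585 0.035 ] -> [-0.63, 1.88, 2.17]
```

All three views give the same offset: the real tip is about 35 mm above the reported z. I'll command z ≈ 0.037 for a true height of about 72 mm.

```bash
python3 -m crank '{"travel":[[-0.3,0.9,0],[-0.63,1.88,0],[-0.63,1.88,0.8],[-0.63,1.88,1.6],[-0.63,1.88,2.1]],"turn":[0,0,0,0,0]}'
python3 -m crank '{"travel":[[0,0,0],[0,0,0]],"turn":[0,0]}'
sed -i 's/,.068\]/,.037]/' arc.py
python3 arc.py m 1.5|head -12; python3 - <<'E'
from h import *
S=read_camera("scene");g=S["image"];crop(S,270,160,100,90,6,"pics/s4.png")
E
```

```text
clock: 6.88
tcp_pos: [0.4983, 0.1591, 0.0345]
orientation: [-0.001, 0.034, 0.999, -0.0]
wrist_force: [-0.3, 0.3, -0.7]
finger_gap: -0.0003
clock: 7.05
tcp_pos: [0.4984, 0.1579, 0.0362]
orientation: [-0.002, 0.035, 0.999, -0.0]
wrist_force: [0.7, -0.8, 0.6]
finger_gap: -0.0001
t 7.05 tcp [0.4984 0.1579 0.0362] mixer [-0.173   0.1672] F [ 0.7 -0.8  0.6]
turn 0.001
0.05 [-0.173  0.151] [-0.0, -0.41, -0.02]
0.15 [-0.179  0.137] [0.15, -0.74, -0.02]
0.25 [-0.184  0.123] [0.27, -1.09, -0.02]
0.35 [-0.187  0.109] [0.35, -1.46, -0.02]
0.46 [-0.189  0.096] [0.4, -1.78, -0.02]
0.56 [-0.19   0.083] [0.41, -2.1, -0.02]
0.66 [-0.189  0.07 ] [0.4, -2.44, -0.02]
0.76 [-0.187  0.056] [0.35, -2.77, -0.02]
0.86 [-0.183  0.043] [0.26, -3.1, -0.02]
0.96 [-0.179  0.03 ] [0.14, -3.42, -0.02]
```

View pics/s4.png

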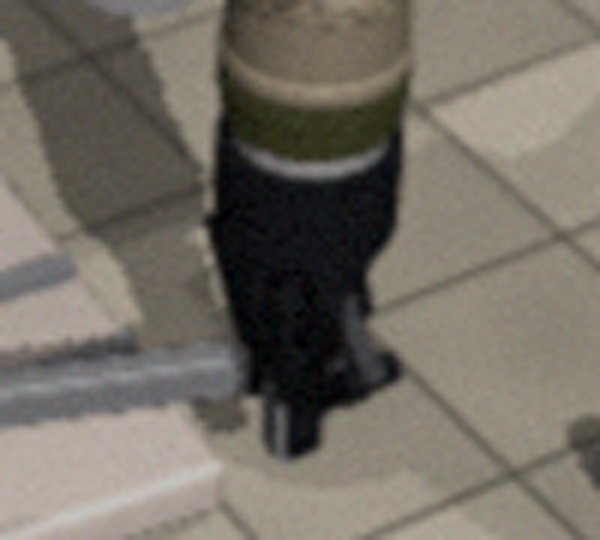

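The fingers' tip at (290,452) is now lower than the grip and in front of it. Pushing along the arc.

```bash
python3 -m crank '{"travel":[[0,-0.41,0],[0.15,-0.74,0],[0.27,-1.09,0],[0.35,-1.46,0]],"turn":[0,0,0,0]}'
python3 - <<'E'
from h import *
S=read_camera("scene");crop(S,170,150,180,140,4,"pics/s5.png");print(((proj(S,get_state()["tcp_pos"]+[0,0,.035])-[170,150]+.5)*4-.5).round())
E
python3 arc.py m 1.5|sed -n '1,2p;6,17p'
```

```text
clock: 7.43
tcp_pos: [0.4831, 0.0998, 0.0391]
orientation: [0.002, 0.035, 0.999, 0.001]
wrist_force: [1.9, 2.1, 0.5]
finger_gap: 0.0
[562. 278.]
t 7.48 tcp [0.4819 0.0975 0.0389] mixer [-0.1853  0.1058] F [-1.2 -1.8  0.2]
turn -0.002
0.35 [-0.187  0.109] [0.05, 0.08, 0.05]
0.46 [-0.189  0.096] [0.09, -0.24, 0.05]
0.56 [-0.19   0.083] [0.11, -0.57, 0.05]
0.66 [-0.189  0.07 ] [0.09, -0.9, 0.05]
0.76 [-0.187  0.056] [0.04, -1.23, 0.05]
0.86 [-0.183  0.043] [-0.05, -1.56, 0.05]
0.96 [-0.179  0.03 ] [-0.17, -1.89, 0.05]
1.07 [-0.172  0.018] [-0.33, -2.2, 0.05]
1.17 [-0.165  0.006] [-0.52, -2.5, 0.05]
1.27 [-0.156 -0.006] [-0.74, -2.78, 0.05]
1.37 [-0.146 -0.016] [-1.0, -3.04, 0.05]
1.47 [-0.134 -0.025] [-1.29, -3.27, 0.05]
```

View pics/s5.png

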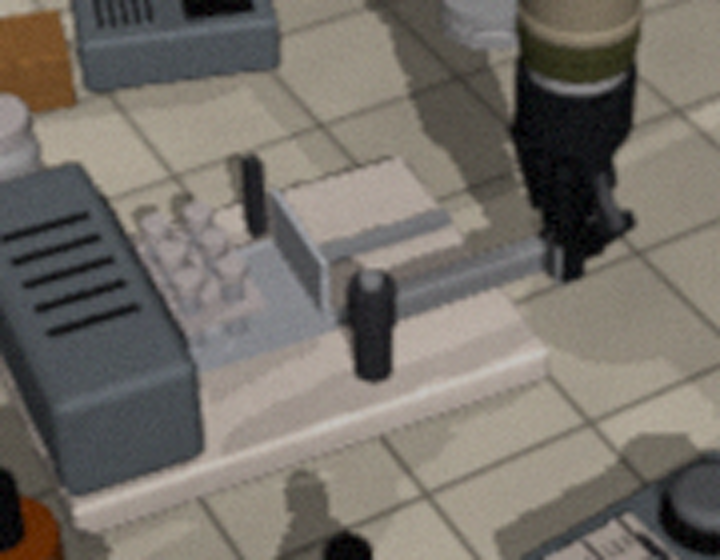

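The locking arm now moves with the finger: its bar runs from (390,300) to (545,255), and the finger at (567,262) is on its outer side. Continuing the arc.

```bash
python3 -m crank '{"travel":[[0.09,-0.24,0],[0.11,-0.57,0],[0.09,-0.9,0],[0.04,-1.23,0],[-0.05,-1.56,0]],"turn":[0,0,0,0,0]}'
python3 -m crank '{"travel":[[-0.12,-0.33,0],[-0.28,-0.64,0],[-0.47,-0.94,0],[-0.69,-1.22,0],[-0.95,-1.48,0]],"turn":[0,0,0,0,0]}'
python3 arc.py m 1.5|sed -n '1,2p;15,99p'
```

```text
clock: 7.9
tcp_pos: [0.4797, 0.0376, 0.0381]
orientation: [0.001, 0.035, 0.999, 0.001]
wrist_force: [0.8, 1.9, 0.5]
finger_gap: -0.0002
clock: 8.32
tcp_pos: [0.5137, -0.0247, 0.0375]
orientation: [0.0, 0.035, 0.999, 0.0]
wrist_force: [-0.4, 1.6, 0.5]
finger_gap: -0.0001
t 8.32 tcp [ 0.5137 -0.0247  0.0375] mixer [-0.145  -0.0139] F [-0.4  1.6  0.5]
turn -0.0
1.27 [-0.156 -0.006] [0.27, 0.21, 0.01]
1.37 [-0.146 -0.016] [0.01, -0.05, 0.01]
1.47 [-0.134 -0.025] [-0.27, -0.28, 0.01]
1.57 [-0.122 -0.033] [-0.58, -0.49, 0.01]
1.68 [-0.108 -0.04 ] [-0.92, -0.65, 0.01]
1.78 [-0.094 -0.045] [-1.27, -0.78, 0.01]
1.88 [-0.079 -0.049] [-1.64, -0.87, 0.01]
1.98 [-0.066 -0.051] [-1.98, -0.93, 0.01]
```

```bash
python3 -m crank '{"travel":[[-0.27,-0.28,0],[-0.58,-0.49,0],[-0.92,-0.65,0],[-1.27,-0.78,0],[-1.55,-0.85,0]],"turn":[0,0,0,0,0]}'
python3 -m crank '{"travel":[[-0.15,-0.03,0],[-0.3,-0.05,0],[-0.45,-0.06,0],[-0.45,-0.06,0]],"turn":[0,0,0,0]}'
python3 arc.py m 1.5|sed -n '1,2p;21,99p'
```

```text
clock: 8.73
tcp_pos: [0.5739, -0.0635, 0.0369]
orientation: [-0.0, 0.036, 0.999, -0.0]
wrist_force: [-1.0, 1.6, -0.1]
finger_gap: 0.0
clock: 9.07
tcp_pos: [0.5799, -0.0651, 0.0363]
orientation: [-0.01, 0.036, 0.999, -0.0]
wrist_force: [-26.2, 0.1, 20.6]
finger_gap: -0.0004
t 9.07 tcp [ 0.5799 -0.0651  0.0363] mixer [-0.0761 -0.0496] F [-26.2   0.1  20.6]
turn -0.001
1.88 [-0.079 -0.049] [0.08, 0.02, -0.02]
1.98 [-0.066 -0.051] [-0.26, -0.04, -0.02]
```

Hard stop at 26 N, with the finger at mixer x = -0.076 (-0.073 expected at 1.92 rad). I'll back off, raise and look.

```bash
python3 -m crank '{"travel":[[0.5,0,0],[1.0,0,-0.3],[1.4,0,-1.0],[1.4,0,-1.9],[1.4,0,-2.6]],"turn":[0,0,0,0,0]}'
python3 go.py w 1.5 .512,.3013,.135 ; python3 - <<'E'
from h import *
S=read_camera("scene");crop(S,170,150,200,150,4,"pics/s6.png")
E
```

```text
clock: 9.48
tcp_pos: [0.5337, -0.062, 0.143]
orientation: [-0.0, 0.035, 0.999, -0.0]
wrist_force: [1.5, 0.1, 0.3]
finger_gap: 0.0001
t 9.48 tcp [ 0.5337 -0.062   0.143 ] mixer [-0.1225 -0.0497] F [1.5 0.1 0.3]
turn -0.0
[0.512  0.3013 0.135 ] -> [1.18, 9.02, 0.2]
```

View pics/s6.png

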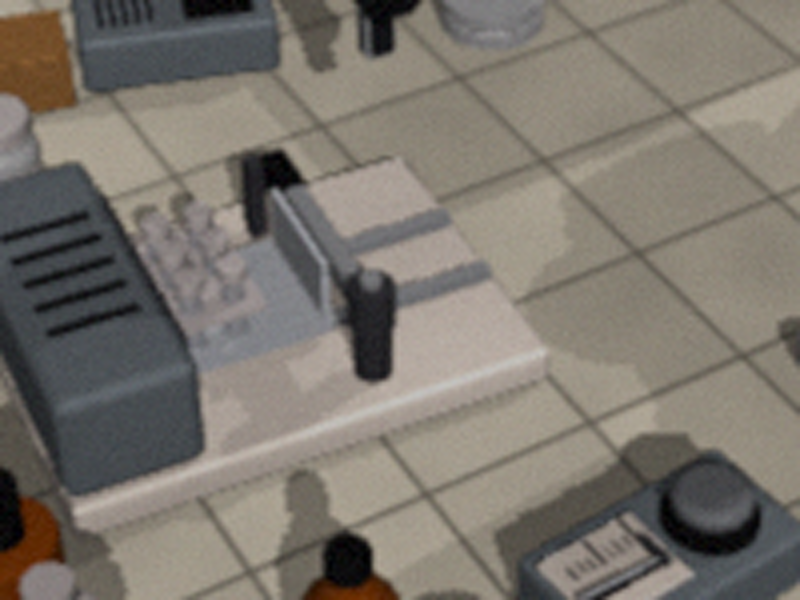

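The locking arm lies across, parallel to the homed cradle's plate, with its grip at the catch post (280,165). Now to the jog button.

```bash
python3 -m crank '{"travel":[[0.12,0.95,0],[0.24,1.9,0],[0.36,2.85,0],[0.48,3.8,0],[0.6,4.75,0]],"turn":[0,0,0,0,0]}'
python3 -m crank '{"travel":[[0.12,0.95,0],[0.24,1.9,0],[0.36,2.85,0],[0.48,3.8,0],[0.58,4.27,0]],"turn":[0,0,0,0,0]}'
python3 -m crank '{"travel":[[0,0,0],[0,0,0]],"turn":[0,0]}'
python3 go.py w 1.5 .512,.301,.065 .512,.301,.041 .512,.301,.033
```

```text
clock: 9.95
tcp_pos: [0.5243, 0.1307, 0.1413]
orientation: [0.0, 0.036, 0.999, -0.0]
wrist_force: [0.7, -1.7, 0.9]
finger_gap: -0.0004
clock: 10.37
tcp_pos: [0.5131, 0.3053, 0.141]
orientation: [0.001, 0.034, 0.999, 0.001]
wrist_force: [0.7, -0.2, 0.5]
finger_gap: 0.0001
clock: 10.53
tcp_pos: [0.5129, 0.3023, 0.1407]
orientation: [0.0, 0.034, 0.999, -0.0]
wrist_force: [-0.3, 0.3, -0.2]
finger_gap: 0.0002
t 10.53 tcp [0.5129 0.3023 0.1407] mixer [-0.1686  0.3122] F [-0.3  0.3 -0.2]
turn 0.003
[0.512 0.301 0.065] -> [0.02, -0.03, 1.89]
[0.512 0.301 0.041] -> [0.02, -0.03, 2.49]
[0.512 0.301 0.033] -> [0.02, -0.03, 2.69]
```

```bash
python3 -m crank '{"travel":[[0,-0.03,0.7],[0,-0.03,1.4],[0,-0.03,2.0],[0,-0.03,2.0]],"turn":[0,0,0,0]}'
python3 -m crank '{"travel":[[0,0,0],[0,0,0]],"turn":[0,0]}'
python3 go.py w 1.5 .512,.301,.041 .512,.301,.031
```

```text
clock: 10.87
tcp_pos: [0.5098, 0.297, 0.0561]
orientation: [-0.004, 0.036, 0.999, -0.002]
wrist_force: [0.1, -0.6, 0.1]
finger_gap: 0.0002
clock: 11.03
tcp_pos: [0.5142, 0.2995, 0.0625]
orientation: [0.001, 0.036, 0.999, 0.0]
wrist_force: [-0.2, -0.4, 0.6]
finger_gap: -0.0001
t 11.03 tcp [0.5142 0.2995 0.0625] mixer [-0.1672  0.3095] F [-0.2 -0.4  0.6]
turn -0.001
[0.512 0.301 0.041] -> [0.06, 0.03, 0.54]
[0.512 0.301 0.031] -> [0.06, 0.03, 0.79]
```

```bash
python3 -m crank '{"travel":[[0,0,0.3],[0,0,0.55],[0,0,0.7],[0,0,0.85]],"turn":[0,0,0,0]}'
```

```text
clock: 11.37
tcp_pos: [0.5147, 0.3004, 0.0289]
orientation: [0.002, 0.036, 0.999, 0.0]
wrist_force: [-11.2, -6.2, 60.1]
finger_gap: 0.0003
```

```bash
python3 -m crank '{"travel":[[0,0,-0.05],[0,0,-0.05]],"turn":[0,0]}'; python3 -c "
from h import *
T=read_camera('top');crop(T,150,95,190,145,4,'pics/t4.png')"
```

```text
clock: 11.53
tcp_pos: [0.5145, 0.3003, 0.0311]
orientation: [0.002, 0.036, 0.999, 0.0]
wrist_force: [1.0, -1.7, 4.9]
finger_gap: 0.0002
```

```bash
python3 -m crank '{"travel":[[0,0,0.02],[0,0,0.02]],"turn":[0,0]}'
```

```text
clock: 11.75
tcp_pos: [0.5145, 0.3003, 0.0299]
orientation: [0.002, 0.035, 0.999, 0.0]
wrist_force: [0.3, -1.5, 6.2]
finger_gap: 0.0001
```

```bash
python3 -m crank '{"travel":[[0,0,0.01],[0,0,0.01],[0,0,0.01],[0,0,0.01],[0,0,0.01]],"turn":[0,0,0,0,0]}'
```

```text
clock: 12.17
tcp_pos: [0.5145, 0.3003, 0.0298]
orientation: [0.002, 0.035, 0.999, 0.0]
wrist_force: [-0.3, -0.9, 8.4]
finger_gap: 0.0001
```

```bash
for i in 1 2 3; do python3 -m crank '{"travel":[[0,0,0],[0,0,0],[0,0,0],[0,0,0],[0,0,0]],"turn":[0,0,0,0,0]}' | egrep 'clock|force'; done; python3 -c "
from h import *
T=read_camera('scene');cv2.imwrite('pics/hold.png',T['image'][:,:,::-1])"
```

```text
clock: 12.58
wrist_force: [-0.4, -0.9, 9.4]
clock: 13.0
wrist_force: [-0.4, -2.0, 8.1]
clock: 13.42
wrist_force: [-0.9, -1.7, 9.1]
```

```bash
python3 - <<'E'
import cv2,numpy as np
a=cv2.imread('pics/hold.png')[255:320,285:385];b=cv2.imread('pics/scene0.png')[255:320,285:385]
cv2.imwrite('pics/cmp.png',cv2.resize(np.hstack([b,a]),None,fx=4,fy=4,interpolation=cv2.INTER_CUBIC))
E
```

```text
(no output)
```

View pics/cmp.png

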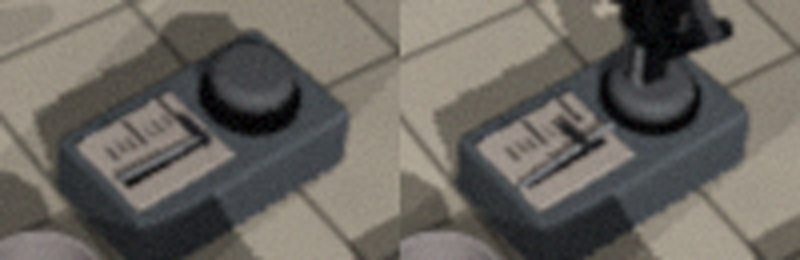

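The button is down under the fingers. The index has crept from (190,125) to (172,132), about 12 mm, so the press was effective from about 11.6 s. I'll hold 2.1 s more and then release.

```bash
for i in 1 2 3 4 5; do python3 -m crank '{"travel":[[0,0,0],[0,0,0],[0,0,0],[0,0,0],[0,0,0]],"turn":[0,0,0,0,0]}' | egrep 'clock|force'; done
python3 -m crank '{"travel":[[0,0,-0.6],[0,0,-1.4],[0,0,-2.2],[0,0,-3.0],[0,0,-3.0]],"turn":[0,0,0,0,0]}'
python3 -m crank '{"travel":[[0,0,0],[0,0,0],[0,0,0],[0,0,0],[0,0,0]],"turn":[0,0,0,0,0]}'
python3 - <<'E'
from h import *
S=read_camera("scene")["image"].astype(int);b=cv2.imread("pics/scene0.png")[:,:,::-1].astype(int);s6=None
old=cv2.imread("pics/s6.png")
new=cv2.resize(S[150:300,170:370,::-1].astype(np.uint8),None,fx=4,fy=4,interpolation=cv2.INTER_CUBIC)
d=cv2.GaussianBlur(cv2.absdiff(old,new),(9,9),0).max(2)
print("mixer region diff", (d[140:400,0:420]>40).sum(),"button",(d[440:560,650:770]>40).sum())
# timer index: darkest change along the scale
D=np.abs(S-b).max(2);ys,xs=np.nonzero(D[255:320,285:345]>60);print("scale change px",len(xs))
for n,(x,y,w,h) in {"bottle":(235,280,50,60),"beaker":(270,310,50,60),"slides":(365,220,50,40),"dishes":(275,135,35,30),"call":(185,135,60,40),"jar":(155,170,30,30),"carton":(105,100,60,60)}.items():
    print(n,(D[y:y+h,x:x+w]>60).sum())
cv2.imwrite("pics/end.png",S[:,:,::-1])
E
```

```text
clock: 13.88
wrist_force: [-0.6, -2.0, 8.8]
clock: 14.3
wrist_force: [-0.7, -2.6, 8.2]
clock: 14.72
wrist_force: [0.4, -1.4, 9.1]
clock: 15.13
wrist_force: [0.1, -1.6, 7.8]
clock: 15.55
wrist_force: [0.2, -3.0, 8.9]
clock: 15.97
tcp_pos: [0.5165, 0.3018, 0.1552]
orientation: [0.005, 0.035, 0.999, 0.002]
wrist_force: [1.4, 0.7, 1.6]
finger_gap: -0.0003
clock: 16.38
tcp_pos: [0.5122, 0.2998, 0.1465]
orientation: [-0.001, 0.035, 0.999, -0.001]
wrist_force: [0.7, 0.0, 0.5]
finger_gap: 0.0003
mixer region diff 0 button 228
scale change px 36
bottle 0
beaker 0
slides 66
dishes 0
call 0
jar 0
carton 0[ WARN:0@1.652] global loadsave.cpp:1063 imwrite_ Unsupported depth image for selected encoder is fallbacked to CV_8U.
```

```bash
python3 -c "
from workcell import *
print(get_state()['wrist_force'],hand_in())"
```

```text
the job is handed in; nothing more can be done
[-0.97270583  0.0847964   1.02246218] None
```

I pushed the cradle home, locked it with the arm, gave the jog button one continuous press of about 4 s, and handed the job in at about 16 s. The hand-in reports no verdict.

**Cradle and locking arm:**
- The cradle stopped hard at 38 N, with its face at mixer x ≈ -40 mm.
- The first swing missed: the closed fingertips sit about 35 mm higher than the reported z, so they passed over the grip. I measured the offset in the scene view, went lower and repeated the arc.
- The second swing ended on a hard stop at 26 N, about 3 mm short of where I expected the finger to end. The picture then showed the arm lying across the homed cradle.

**Jog button:**
- The first contact peaked at 60 N on the fingers, and I eased off at once.
- That easing briefly dropped to 4.9 N at 11.5 s, which is under the 5.5 N for fully down. The button stayed pressed, though perhaps not fully at that moment.
- From 11.75 s the force was 6 N, then held at 8–9 N until release at about 15.6 s. The timer index was at about 12 mm at 13.4 s, which fits a press of about 4 s in all.

**Last checks:**
- The wrist force is back to about 1 N or less per axis, and the gripper is about 105 mm above the button.
- The mixer looks the same as when it was locked.
- The bottle, beaker, dishes, jar, carton and call box show no change.
- The slide box region showed a small difference (66 pixels). I took it for the robot's shadow, since the tool never went near it, but I did not view it.
- The button region also differed (228 pixels). I put that down to the gripper above it, and did not separately confirm by picture that the button had come up.

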